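# Feel for the hidden catch on a tool chest and pop the lid

## Robot

A 6-joint arm with a two-finger parallel gripper is mounted at the origin on the work surface. World frame = base frame: x ahead of the robot, y to its left, z up, the work surface at z = 0. Lengths are in m, angles in degrees, forces in N, time in s.
With the tool pointing down it reaches from about 0.325 to 1 m from the base axis. Payload 5.1 kg.
Tool frame: the origin (TCP) lies midway between the tips of the shut fingers; the grasp point (between the pads) lies 19 mm behind it; z points along the fingers, y is the direction in which the jaws open and shut (so a half turn about z gives the same grasp; the last joint's range is limited). The gripper opens to 85 mm and grips with 20 to 120 N. Pads are 22 mm wide; open, the fingers measure 114 mm over their backs; the gripper's body (76 mm by 85 mm) begins 54 mm behind the grasp point. The pads swing forward as they close: fully open they stand 13 mm farther back than shut.
Start: joints at [62.647, 7.093, 94.555, -0, 78.352, -4.733], TCP at [0.25, 0.6, 0.231] pointing down, gripper open.
Joint ranges: [-149.61, 149.61], [-58.7, 133.49], [1.44, 155.28], [-77.14, 257.14], [18.33, 153.61], [-166.67, 166.67]. Speed limits (degrees/s): [147.25, 147.25, 180, 180, 180, 180].

## Interface

Orientations are given as a 3x3 rotation matrix whose columns are the frame's x, y, z axes.
In Python, from rig import ctrl gives the robot as it stands.
- The arm moves only by the tool apply_moves, never from a script. Its argument "commands" is a list of rows, each a list of 7 numbers: the closure in counts, from 0 (fully open) to 255 (shut), then the shift along the world's x, y, z in m, then the turn, a rotation vector about the world's x, y, z in rad. In form: [[gripper, x, y, z, rx, ry, rz], ...]. A call has exactly 10 rows; each row is the pose to reach, as a shift and turn from the pose measured when the call began; what a row does not reach only later rows make up. A row lasts 1/8 s, in which the tool goes at most 62.5 mm and 10.7 degrees, less where a joint would pass 70% of its speed; a pose out of reach is approached as far as the arm can. A call with a gripper value outside its range is refused whole. The fingers move at their own pace and stop on an object; "newtons" is the grip in N (left out, the last holds). Time passes only in rows, so rows that repeat a pose let the fingers close, or fill a call up. It gives the time, the measured TCP pose, the force and the opening at its end, in the units of the state.
- ctrl.observe(): the state, without advancing time (a new reading comes with each control period).
- ctrl.get_image(name): name is "scene" or "top"; returns the picture (400x640x3 uint8, red, green, blue); there is no depth.
- ctrl.camera_model(name): a dict with "fx", "fy", "cx", "cy" (pixels), "camera_from_world" (4x4, takes a point from world to camera coordinates). Camera axes: x right, y up, looking along -z (the intrinsics and any distortion apply to the point x, -y, -z); pixel columns grow to the right and rows downward; lengths in m; the calibration is good to about 2 mm. A picture is of the moment at which its call begins. camera_model takes no time and is no camera call.
- ctrl.close_job(): hands the job in, once; it reports no verdict.
The state is a dict: "time_s": time; "joints": joint angles; "joint_vel": joint speeds; "joint_torque": joint torques, N m; "position": TCP position; "eef_rot": TCP orientation; "ft_force": force on the tool from outside, world axes, zero at the start; "wrist_torque": the same for the moment, N m; "opening": opening from 0.0 (shut) to 1.0 (fully open).
Only numpy, scipy, OpenCV 4.12 (cv2) and the standard library are available. Lean on these libraries where they do the work, as an engineer would, in place of code of your own. Each camera call takes 0.05 s, during which the arm holds its last target.

## Task

Open the red tool chest: run a fingertip along the top of its black front rail, without leaning on it hard, until you feel the notch, then press the catch inside the notch down until the lid pops ajar, and take the hand away leaving the lid ajar. Pick nothing up, and leave the things lying on the lid and around the chest where they are.

Things in the scene. Friction and masses are not known exactly. Their poses are not given: they have to be found in the camera images.
- chest: red steel tool chest fixed on the bench, 300 deep (x), 500 wide (y), 200 high to the top of its rail, drawers facing the robot, turned up to 0.2 rad; origin under its centre. The black grip rail runs along its front top edge.
- rail_mid (a point): middle of the rail's flat, rigid top face; y runs along the rail, x back over the lid, z up. Rail 40 mm wide in x (20 each side of this point), 500 long in y (250 each side). Somewhere along it is one notch, 50 mm long in y, its middle 70 mm or more from either end of the rail, cut across the rail's whole width. The lid begins 24 mm behind this point, its mat 6 mm above the rail.
- catch (a joint): the catch: a sprung thumb plate that floors the notch, black like the rail, 48 (y) x 34 mm (x), 10 mm below the rail's top, its middle 2 mm in front of the rail's. Value: travel straight down, m, 0 up, 0.006 at its stop. Yields from about 1 N, 6 to 8 N fully down, springs back up. From about 0.0045 its bolt lets the lid go.
- lid_front (a point): middle of the top of the lid's front edge. Shut and latched it lies 24 mm behind and 4 mm above rail_mid. Once the catch is pressed, a gas strut swings the lid up about its rear hinge in about half a second to a stop, this edge 29 mm above rail_mid, and holds it there; things on the lid ride up with it. x back, y along the edge, z up when shut.
- tape_measure: yellow tape measure, 66 x 34 x 65 mm, standing on the lid; origin under its centre. Leave it.
- bit_box: green driver-bit box, 62 x 105 x 30 mm, lying on the lid; origin under its centre. Leave it.
- spray_can: spray can, 66 mm across, 190 high, on the bench left of the chest; origin under its centre. Leave it.
- hammer: hammer lying on the bench left of the chest, 260 mm long, 110 across the head. Leave it.
- glue: glue bottle, 60 mm across, 160 high, on the bench right of the chest; origin under its centre. Leave it.
- mug: blue mug, 82 mm across, 95 high, on the bench right of the chest; origin under its centre. Leave it.
- masking_tape: roll of masking tape lying flat on the bench before the chest's right end, 90 mm across, 25 high; origin under its centre. Leave it.

How it is judged:
By the outcome, as a careful person would: the job done as asked, in the order asked, and still so for the second after the job is handed in, with the robot touching nothing.
It also fails if it takes over 62 s, if anything falls off the work surface, if the arm or the gripper's body presses on something with over 40 N, if the wrist force passes 120 N, or if a joint passes its speed limit or range.

## Working session

There is one attempt and no reset: what is moved stays moved. The work goes in short steps, Python scripts to look and compute and a tool call to move; the robot and the scene stay as the last step left them, time stands still between calls to the robot, and variables do not carry over. Pictures are saved under pics/ and viewed, and the job is handed in when it is done.

Besides the shell and the picture viewer there is one more tool, called after "Call:" as name(argument=value, ...), one argument or row to a line, values as JSON. apply_moves: Moves the arm, as the interface text tells. Its arguments: {"type":"object","properties":{"commands":{"type":"array","items":{"type":"array","items":{"type":"number"}}},"newtons":{"type":"number"}},"required":["commands"]}

```bash
mkdir -p pics; python3 - <<'E'
from rig import ctrl
import cv2
for n in("scene","top"):
    cv2.imwrite(f"pics/{n}0.png",ctrl.get_image(n)[:,:,::-1]); print(ctrl.camera_model(n))
print(ctrl.observe())
E
```

```text
{'fx': 421.82612913277524, 'fy': 421.82612913277524, 'cx': 313.4105339100483, 'cy': 197.2386203276536, 'camera_from_world': array([[ 0.75837926,  0.65180838,  0.00259559, -0.43116378],
       [-0.55991343,  0.64941044,  0.51455129,  0.25839782],
       [ 0.33370324, -0.39167833,  0.85745568, -1.85595499],
       [ 0.        ,  0.        ,  0.        ,  1.        ]])}
{'fx': 374.75549635691345, 'fy': 374.75549635691345, 'cx': 317.01178491191916, 'cy': 200.27868517096118, 'camera_from_world': array([[-1.76352690e-02, -9.99844175e-01,  7.88793668e-04,
        -1.72226824e-02],
       [ 9.88141710e-01, -1.73084989e-02,  1.52565975e-01,
        -5.91952705e-01],
       [-1.52528549e-01,  3.46998194e-03,  9.88292973e-01,
        -1.13231389e+00],
       [ 0.00000000e+00,  0.00000000e+00,  0.00000000e+00,
         1.00000000e+00]])}
{'time_s': 0.1, 'joints': array([ 6.26471038e+01,  7.12709866e+00,  9.46271635e+01, -1.45688154e-03,
        7.83516392e+01, -4.73364223e+00]), 'joint_vel': array([ 0.05575634, -0.08274329, -0.17490677, -0.0238776 ,  0.05142682,
        0.01091545]), 'joint_torque': array([-7.08496259e-05, -4.24927390e+01, -3.66654968e+01, -5.60420744e-05,
        3.91017136e-03, -3.99418568e-06]), 'position': array([0.24977988, 0.59948666, 0.23019665]), 'eef_rot': array([[-9.23082955e-01,  3.84600018e-01, -8.27130791e-04],
       [ 3.84600886e-01,  9.23081484e-01, -1.65311394e-03],
       [ 1.27721465e-04, -1.84407654e-03, -9.99998292e-01]]), 'ft_force': array([ 0.63074929, -0.06559529, -0.10244417]), 'wrist_torque': array([ 0.05553222, -0.03041525, -0.03964686]), 'opening': 1.00019753544364}
```

View pics/scene0.png

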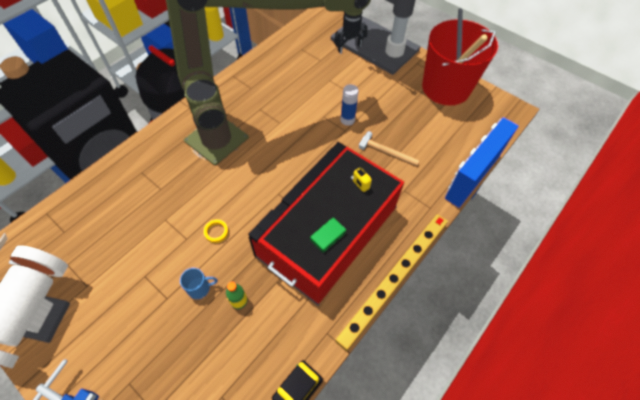

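View pics/top0.png

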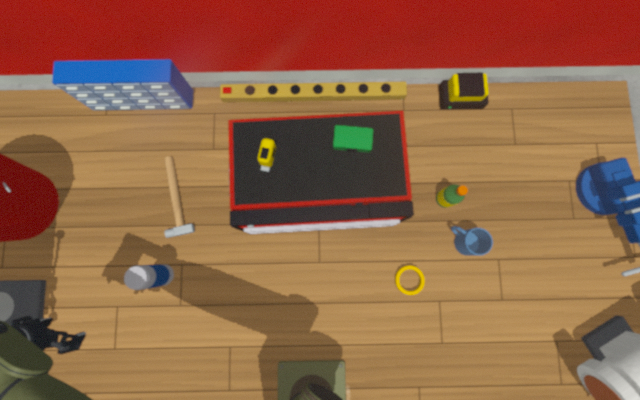

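```bash
python3 - <<'E'
import cv2,numpy as np
a=cv2.imread("pics/top0.png")[190:240,222:422]
a=np.clip(a.astype(float)*2.5,0,255).astype(np.uint8)
a1=cv2.resize(a,None,fx=4,fy=4,interpolation=cv2.INTER_CUBIC)
b=cv2.imread("pics/scene0.png")[140:270,240:350]
b=np.clip(b.astype(float)*2.5,0,255).astype(np.uint8)
cv2.imwrite("pics/z1.png",a1);cv2.imwrite("pics/z2.png",cv2.resize(b,None,fx=4.5,fy=4.5,interpolation=cv2.INTER_CUBIC))
E
```

```text
(no output)
```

View pics/z1.png

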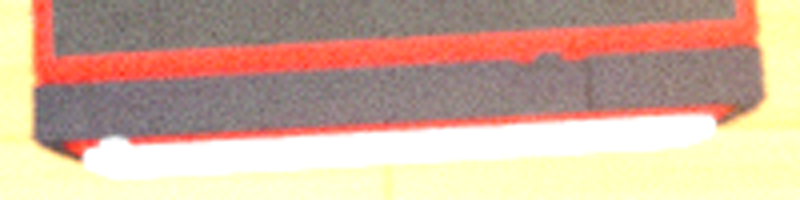

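View pics/z2.png

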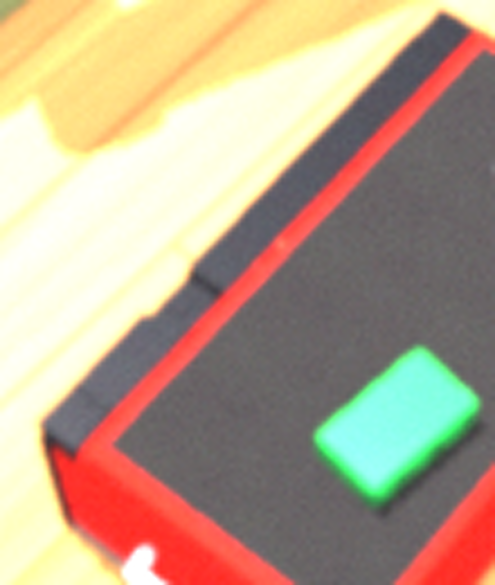

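```bash
cat > h.py <<'E'
import numpy as np
from rig import ctrl
def ray(n,u,v,z):
    m=ctrl.camera_model(n);T=m["camera_from_world"];R=T[:3,:3];C=-R.T@T[:3,3]
    d=R.T@np.array([(u-m["cx"])/m["fx"],-(v-m["cy"])/m["fy"],-1.])
    return C+d*(z-C[2])/d[2]
E
python3 - <<'E'
from h import *
np.set_printoptions(precision=4,suppress=True)
for n in("top","scene"):
    T=ctrl.camera_model(n)["camera_from_world"]; print(n,-T[:3,:3].T@T[:3,3])
def t(x,y,z=.2): return ray("top",222+(x+.5)/4-.5,190+(y+.5)/4-.5,z)
def s(x,y,z=.2): return ray("scene",240+(x+.5)/4.5-.5,140+(y+.5)/4.5-.5,z)
for p in [(35,87),(35,138),(762,47),(762,97),(590,85),(512,65),(590,58)]: print("t",p,t(*p)[:2])
for p in [(440,12),(475,33),(45,425),(78,450),(192,270),(218,292),(140,320)]: print("s",p,s(*p)[:2])
E
```

```text
top [ 0.4119 -0.0235  1.2094]
scene [ 1.091  -0.6137  1.4596]
t (35, 87) [0.5414 0.2084]
t (35, 138) [0.5067 0.2078]
t (762, 47) [ 0.5601 -0.2861]
t (762, 97) [ 0.5259 -0.2842]
t (590, 85) [ 0.5361 -0.168 ]
t (512, 65) [ 0.5508 -0.1155]
t (590, 58) [ 0.5546 -0.1687]
s (440, 12) [0.5116 0.2045]
s (475, 33) [0.5476 0.2063]
s (45, 425) [ 0.5336 -0.2839]
s (78, 450) [ 0.5662 -0.2824]
s (192, 270) [ 0.5253 -0.1162]
s (218, 292) [ 0.5537 -0.1175]
s (140, 320) [ 0.5254 -0.1743]
```

```bash
python3 - <<'E'
import cv2,numpy as np
a=cv2.imread("pics/top0.png")
for c in (260,300,340):
    print(c); 
    for r in range(98,122): print(r,a[r,c-2:c+3].mean(0).round().astype(int),end=' ')
    print()
    for r in range(200,238): print(r,a[r,c-2:c+3].mean(0).round().astype(int),end=' ')
    print()
for r in (212,218): print(r,[(c,list(a[r,c])) for c in list(range(226,236))+list(range(405,418))])
E
python3 - <<'E'
import cv2,numpy as np
b=cv2.imread("pics/scene0.png")
# view 8x top-left & native gamma
b=b[140:270,240:410].astype(float)
b=(255*(b/255)**.6).astype(np.uint8)
cv2.imwrite("pics/z3.png",cv2.resize(b,None,fx=4.5,fy=4.5,interpolation=cv2.INTER_CUBIC))
E
```

```text
260
98 [ 52 124 150] 99 [ 48 114 140] 100 [ 51 115 140] 101 [ 60 117 146] 102 [ 72 120 155] 103 [ 75 120 156] 104 [ 76 120 155] 105 [ 76 122 159] 106 [ 77 124 161] 107 [ 79 126 163] 108 [ 77 123 160] 109 [ 78 123 159] 110 [ 77 124 161] 111 [ 73 118 154] 112 [ 68 109 143] 113 [ 71 115 150] 114 [ 79 126 164] 115 [ 80 128 165] 116 [ 76 123 162] 117 [ 69 109 162] 118 [ 47  73 169] 119 [ 34  48 177] 120 [ 35  40 160] 121 [ 44  47 103] 
200 [46 48 50] 201 [47 49 53] 202 [46 48 71] 203 [ 40  46 121] 204 [ 35  43 167] 205 [ 27  39 179] 206 [ 28  36 177] 207 [ 27  37 158] 208 [ 28  31 124] 209 [40 42 90] 210 [46 44 60] 211 [50 48 53] 212 [49 47 52] 213 [49 47 51] 214 [51 50 53] 215 [49 46 51] 216 [52 47 52] 217 [50 47 50] 218 [52 49 53] 219 [48 46 50] 220 [50 48 51] 221 [50 50 52] 222 [49 46 51] 223 [46 46 60] 224 [35 37 97] 225 [ 47  51 149] 226 [102 103 179] 227 [164 161 187] 228 [197 193 199] 229 [205 201 204] 230 [200 198 200] 231 [188 185 188] 232 [174 175 181] 233 [142 155 172] 234 [ 97 134 166] 235 [ 83 132 170] 236 [ 85 136 174] 237 [ 86 137 175] 
300
98 [ 48 115 139] 99 [ 47 113 138]
[... 3780 characters left out ...]
(42), np.uint8(43)]), (405, [np.uint8(40), np.uint8(47), np.uint8(67)]), (406, [np.uint8(37), np.uint8(54), np.uint8(72)]), (407, [np.uint8(42), np.uint8(61), np.uint8(82)]), (408, [np.uint8(47), np.uint8(69), np.uint8(94)]), (409, [np.uint8(53), np.uint8(82), np.uint8(109)]), (410, [np.uint8(64), np.uint8(96), np.uint8(129)]), (411, [np.uint8(67), np.uint8(105), np.uint8(139)]), (412, [np.uint8(71), np.uint8(110), np.uint8(146)]), (413, [np.uint8(72), np.uint8(114), np.uint8(148)]), (414, [np.uint8(72), np.uint8(114), np.uint8(148)]), (415, [np.uint8(70), np.uint8(113), np.uint8(149)]), (416, [np.uint8(70), np.uint8(111), np.uint8(148)]), (417, [np.uint8(74), np.uint8(112), np.uint8(150)])]
```

View pics/z3.png

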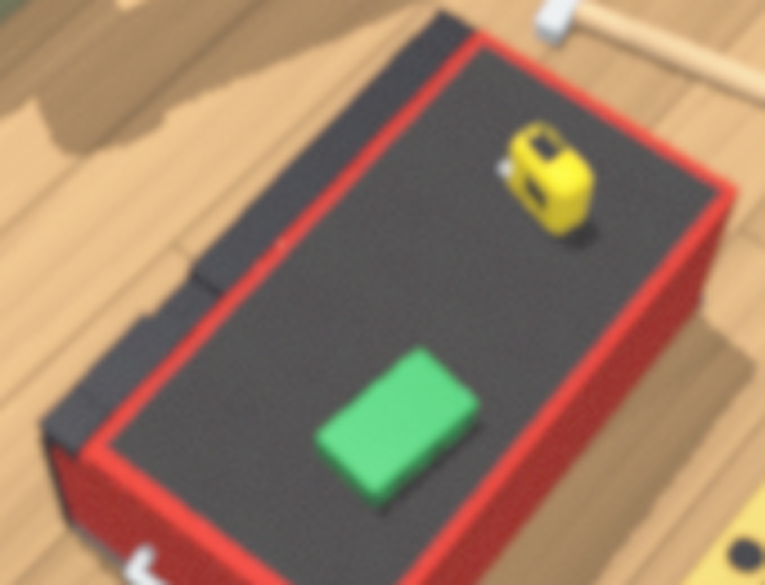

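```bash
python3 - <<'E'
from h import *
np.set_printoptions(precision=4,suppress=True)
for r,z in ((115.5,.206),(118.7,.206),(200.8,.206),(205.5,.204),(206.8,.2),(221.8,.2),(221.8,.18)): print(r,z,ray("top",300,r,z))
def s(x,y,z=.2): return ray("scene",240+(x+.5)/4.5-.5,140+(y+.5)/4.5-.5,z)
for n,p in dict(FL_lid=(482,33,.204),RL_lid=(736,188,.204),FR_lid=(85,450,.204),railF_L=(440,10,.2),railF_R=(42,424,.2),notchF1=(190,270,.2),notchB1=(220,292,.2)).items(): print(n,s(*p)[:2])
for c,r in ((229.9,213),(413,210)): print(ray("top",c,r,.2))
E
```

```text
115.5 0.206 [0.8084 0.0164 0.206 ]
118.7 0.206 [0.799  0.0165 0.206 ]
200.8 0.206 [0.5662 0.019  0.206 ]
205.5 0.204 [0.5536 0.0193 0.204 ]
206.8 0.2 [0.5506 0.0195 0.2   ]
221.8 0.2 [0.5097 0.0199 0.2   ]
221.8 0.18 [0.5116 0.0208 0.18  ]
FL_lid [0.5537 0.2075]
RL_lid [0.8011 0.2179]
FR_lid [ 0.5717 -0.2802]
railF_L [0.5102 0.2061]
railF_R [ 0.5313 -0.2847]
notchF1 [ 0.5241 -0.1172]
notchB1 [ 0.5548 -0.1165]
[0.537  0.2096 0.2   ]
[ 0.5364 -0.2872  0.2   ]
```

Call:
apply_moves(
  commands=[
    [255, 0, 0, 0.06, 0, 0, 0],
    [255, 0.01, -0.02, 0.11, 0, 0, 0.05],
    [255, 0.04, -0.07, 0.12, 0, 0, 0.1],
    [255, 0.07, -0.12, 0.12, 0, 0, 0.15],
    [255, 0.1, -0.17, 0.12, 0, 0, 0.2],
    [255, 0.13, -0.22, 0.12, 0, 0, 0.25],
    [255, 0.16, -0.27, 0.12, 0, 0, 0.3],
    [255, 0.19, -0.32, 0.12, 0, 0, 0.35],
    [255, 0.21, -0.37, 0.12, 0, 0, 0.4],
    [255, 0.23, -0.42, 0.12, 0, 0, 0.436],
  ],
  newtons=40,
)

```text
time_s: 1.35
position: [0.48, 0.1777, 0.3496]
eef_rot: [[-0.999, -0.042, -0.001], [-0.042, 0.999, -0.002], [0.001, -0.002, -1.0]]
ft_force: [0.7, -0.4, -0.5]
opening: 0.001
```

Call:
apply_moves(
  commands=[
    [255, 0.015, -0.05, 0, 0, 0, 0],
    [255, 0.03, -0.1, 0, 0, 0, 0],
    [255, 0.05, -0.158, -0.02, 0, 0, 0],
    [255, 0.05, -0.158, -0.06, 0, 0, 0],
    [255, 0.05, -0.158, -0.1, 0, 0, 0],
    [255, 0.05, -0.158, -0.12, 0, 0, 0],
    [255, 0.05, -0.158, -0.13, 0, 0, 0],
    [255, 0.05, -0.158, -0.135, 0, 0, 0],
    [255, 0.05, -0.158, -0.135, 0, 0, 0],
    [255, 0.05, -0.158, -0.135, 0, 0, 0],
  ],
)

```text
time_s: 2.6
position: [0.5307, 0.0198, 0.216]
eef_rot: [[-0.999, -0.043, 0.002], [-0.043, 0.999, -0.002], [-0.001, -0.002, -1.0]]
ft_force: [0.0, -0.0, -0.1]
opening: 0.005
```

```bash
python3 - <<'E'
from rig import ctrl
import cv2,numpy as np
for n,(r0,r1,c0,c1) in dict(scene=(130,280,230,420),top=(150,250,220,420)).items():
    a=ctrl.get_image(n)[r0:r1,c0:c1,::-1]
    a=(255*(a/255.)**.6).astype(np.uint8)
    cv2.imwrite(f"pics/{n}1.png",cv2.resize(a,None,fx=4,fy=4,interpolation=cv2.INTER_CUBIC))
for i in range(3):
    o=ctrl.observe();print(o["position"],o["ft_force"])
E
```

```text
[0.53051947 0.01975221 0.21563402] [-0.01309798 -0.05515028 -0.62372757]
[0.53051947 0.01975221 0.21563402] [-0.01309798 -0.05515028 -0.62372757]
[0.53051947 0.01975221 0.21563402] [-0.01309798 -0.05515028 -0.62372757]
```

View pics/scene1.png

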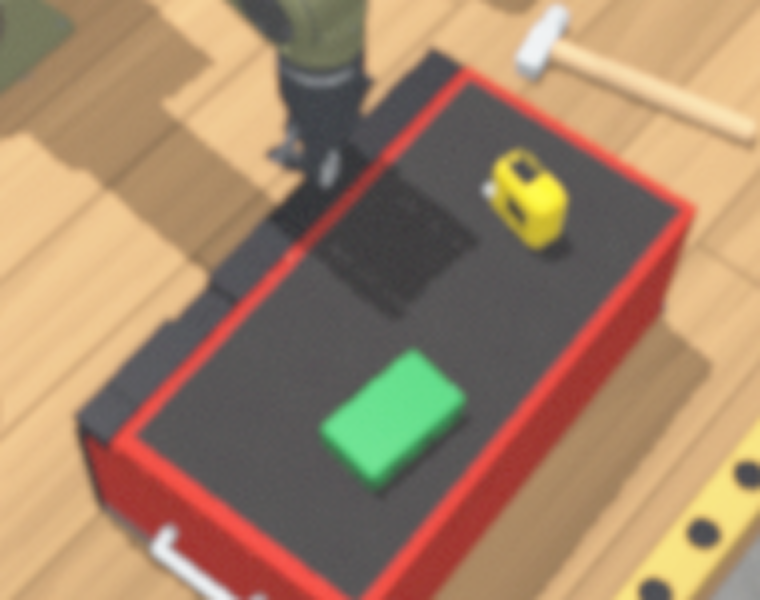

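View pics/top1.png

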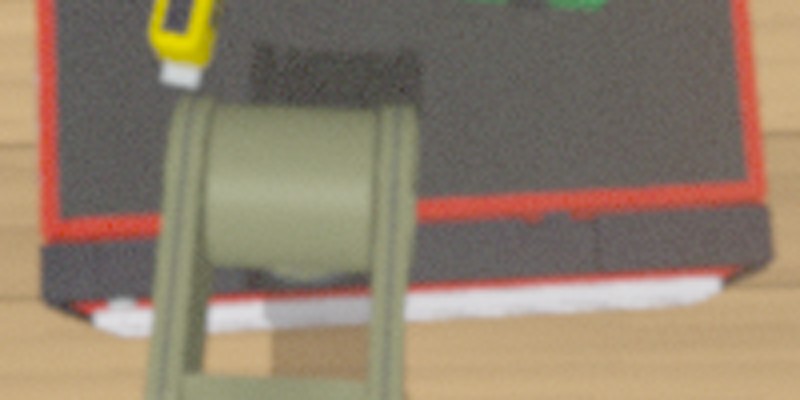

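Call:
apply_moves(
  commands=[
    [255, 0, 0, -0.003, 0, 0, 0],
    [255, 0, 0, -0.006, 0, 0, 0],
    [255, 0, 0, -0.008, 0, 0, 0],
    [255, 0, 0, -0.01, 0, 0, 0],
    [255, 0, 0, -0.011, 0, 0, 0],
    [255, 0, 0, -0.012, 0, 0, 0],
    [255, 0, 0, -0.0125, 0, 0, 0],
    [255, 0, 0, -0.013, 0, 0, 0],
    [255, 0, 0, -0.013, 0, 0, 0],
    [255, 0, 0, -0.013, 0, 0, 0],
  ],
)

```text
time_s: 3.95
position: [0.5306, 0.0197, 0.2027]
eef_rot: [[-0.999, -0.043, 0.001], [-0.043, 0.999, -0.002], [-0.001, -0.002, -1.0]]
ft_force: [0.6, 0.1, 1.2]
opening: 0.003
```

```bash
cat > o.py <<'E'
from rig import ctrl
o=ctrl.observe();print(o["time_s"],o["position"].round(5),o["ft_force"].round(2),o["joint_torque"].round(2)[1:3])
E
python3 o.py
```

```text
3.95 [0.53058 0.01973 0.20273] [0.65 0.1  1.17] [-30.31 -36.02]
```

Call:
apply_moves(
  commands=[
    [255, 0, 0, -0.0003, 0, 0, 0],
    [255, 0, 0, -0.0006, 0, 0, 0],
    [255, 0, 0, -0.0009, 0, 0, 0],
    [255, 0, 0, -0.0012, 0, 0, 0],
    [255, 0, 0, -0.0015, 0, 0, 0],
    [255, 0, 0, -0.0015, 0, 0, 0],
    [255, 0, 0, -0.0015, 0, 0, 0],
    [255, 0, 0, -0.0015, 0, 0, 0],
    [255, 0, 0, -0.0015, 0, 0, 0],
    [255, 0, 0, -0.0015, 0, 0, 0],
  ],
)

```text
time_s: 5.2
position: [0.5305, 0.0197, 0.2012]
eef_rot: [[-0.999, -0.042, 0.001], [-0.042, 0.999, -0.002], [-0.001, -0.002, -1.0]]
ft_force: [0.7, -0.1, -0.2]
opening: 0.001
```

Call:
apply_moves(
  commands=[
    [255, 0, 0, -0.0003, 0, 0, 0],
    [255, 0, 0, -0.0006, 0, 0, 0],
    [255, 0, 0, -0.0009, 0, 0, 0],
    [255, 0, 0, -0.0012, 0, 0, 0],
    [255, 0, 0, -0.0015, 0, 0, 0],
    [255, 0, 0, -0.0015, 0, 0, 0],
    [255, 0, 0, -0.0015, 0, 0, 0],
    [255, 0, 0, -0.0015, 0, 0, 0],
    [255, 0, 0, -0.0015, 0, 0, 0],
    [255, 0, 0, -0.0015, 0, 0, 0],
  ],
)

```text
time_s: 6.45
position: [0.5306, 0.0197, 0.2]
eef_rot: [[-0.999, -0.042, 0.001], [-0.042, 0.999, -0.002], [-0.001, -0.002, -1.0]]
ft_force: [-1.6, 1.2, 5.0]
opening: -0.003
```

Call:
apply_moves(
  commands=[
    [255, 0.0002, -0.005, -0.0002, 0, 0, 0],
    [255, 0.0006, -0.015, -0.0002, 0, 0, 0],
    [255, 0.001, -0.025, -0.0002, 0, 0, 0],
    [255, 0.0014, -0.035, -0.0002, 0, 0, 0],
    [255, 0.0018, -0.045, -0.0002, 0, 0, 0],
    [255, 0.0022, -0.055, -0.0002, 0, 0, 0],
    [255, 0.0026, -0.065, -0.0002, 0, 0, 0],
    [255, 0.003, -0.075, -0.0002, 0, 0, 0],
    [255, 0.0034, -0.085, -0.0002, 0, 0, 0],
    [255, 0.0038, -0.095, -0.0002, 0, 0, 0],
  ],
)

```text
time_s: 7.7
position: [0.5344, -0.0758, 0.2]
eef_rot: [[-0.999, -0.042, 0.001], [-0.042, 0.999, -0.002], [-0.001, -0.002, -1.0]]
ft_force: [0.4, 4.5, 5.7]
opening: 0.002
```

Call:
apply_moves(
  commands=[
    [255, 0.0001, -0.003, -0.0003, 0, 0, 0],
    [255, 0.0003, -0.007, -0.0003, 0, 0, 0],
    [255, 0.0004, -0.011, -0.0003, 0, 0, 0],
    [255, 0.0006, -0.015, -0.0003, 0, 0, 0],
    [255, 0.0008, -0.019, -0.0003, 0, 0, 0],
    [255, 0.0009, -0.023, -0.0003, 0, 0, 0],
    [255, 0.0011, -0.027, -0.0003, 0, 0, 0],
    [255, 0.0012, -0.031, -0.0003, 0, 0, 0],
    [255, 0.0014, -0.035, -0.0003, 0, 0, 0],
    [255, 0.0016, -0.039, -0.0003, 0, 0, 0],
  ],
)

```text
time_s: 8.95
position: [0.536, -0.1151, 0.2]
eef_rot: [[-0.999, -0.042, 0.001], [-0.042, 0.999, -0.001], [-0.001, -0.001, -1.0]]
ft_force: [-0.6, 3.9, 5.8]
opening: -0.002
```

Call:
apply_moves(
  commands=[
    [255, 0, -0.001, -0.0003, 0, 0, 0],
    [255, 0.0001, -0.002, -0.0003, 0, 0, 0],
    [255, 0.0001, -0.003, -0.0003, 0, 0, 0],
    [255, 0.0002, -0.004, -0.0003, 0, 0, 0],
    [255, 0.0002, -0.005, -0.0003, 0, 0, 0],
    [255, 0.0002, -0.006, -0.0003, 0, 0, 0],
    [255, 0.0003, -0.007, -0.0003, 0, 0, 0],
    [255, 0.0003, -0.008, -0.0003, 0, 0, 0],
    [255, 0.0004, -0.009, -0.0003, 0, 0, 0],
    [255, 0.0004, -0.01, -0.0003, 0, 0, 0],
  ],
)

```text
time_s: 10.2
position: [0.5356, -0.1257, 0.1985]
eef_rot: [[-0.999, -0.042, -0.001], [-0.042, 0.999, -0.002], [0.001, -0.002, -1.0]]
ft_force: [0.1, 0.2, 0.0]
opening: 0.003
```

```bash
python3 o.py
```

```text
10.2 [ 0.53562 -0.12571  0.19849] [0.09 0.24 0.  ] [-32.76 -36.19]
```

Call:
apply_moves(
  commands=[
    [255, 0, -0.003, 0, 0, 0, 0],
    [255, 0.0003, -0.007, 0, 0, 0, 0],
    [255, 0.0006, -0.011, 0, 0, 0, 0],
    [255, 0.001, -0.014, 0, 0, 0, 0],
    [255, 0.001, -0.016, 0, 0, 0, 0],
    [255, 0.001, -0.016, -0.001, 0, 0, 0],
    [255, 0.001, -0.016, -0.003, 0, 0, 0],
    [255, 0.001, -0.016, -0.005, 0, 0, 0],
    [255, 0.001, -0.016, -0.006, 0, 0, 0],
    [255, 0.001, -0.016, -0.006, 0, 0, 0],
  ],
)

```text
time_s: 11.45
position: [0.5365, -0.1416, 0.1923]
eef_rot: [[-0.999, -0.042, -0.001], [-0.042, 0.999, -0.002], [0.001, -0.002, -1.0]]
ft_force: [0.0, -0.5, -1.5]
opening: -0.001
```

```bash
python3 o.py
```

```text
11.45 [ 0.53652 -0.14162  0.19225] [ 0.01 -0.49 -1.5 ] [-33.  -35.7]
```

Call:
apply_moves(
  commands=[
    [255, 0, 0, -0.001, 0, 0, 0],
    [255, 0, 0, -0.002, 0, 0, 0],
    [255, 0, 0, -0.003, 0, 0, 0],
    [255, 0, 0, -0.004, 0, 0, 0],
    [255, 0, 0, -0.005, 0, 0, 0],
    [255, 0, 0, -0.006, 0, 0, 0],
    [255, 0, 0, -0.0065, 0, 0, 0],
    [255, 0, 0, -0.007, 0, 0, 0],
    [255, 0, 0, -0.0074, 0, 0, 0],
    [255, 0, 0, -0.0074, 0, 0, 0],
  ],
)

```text
time_s: 12.7
position: [0.5367, -0.1417, 0.1851]
eef_rot: [[-0.999, -0.042, -0.001], [-0.042, 0.999, -0.002], [0.001, -0.002, -1.0]]
ft_force: [-1.5, 0.5, 4.9]
opening: -0.003
```

```bash
python3 - <<'E'
exec(open("o.py").read())
import cv2,numpy as np
a=ctrl.get_image("scene")[130:280,230:420,::-1]
a=(255*(a/255.)**.6).astype(np.uint8)
cv2.imwrite("pics/scene2.png",cv2.resize(a,None,fx=4,fy=4,interpolation=cv2.INTER_CUBIC))
E
```

```text
12.7 [ 0.53668 -0.14167  0.1851 ] [-1.46  0.51  4.94] [-30.51 -33.71]
```

View pics/scene2.png

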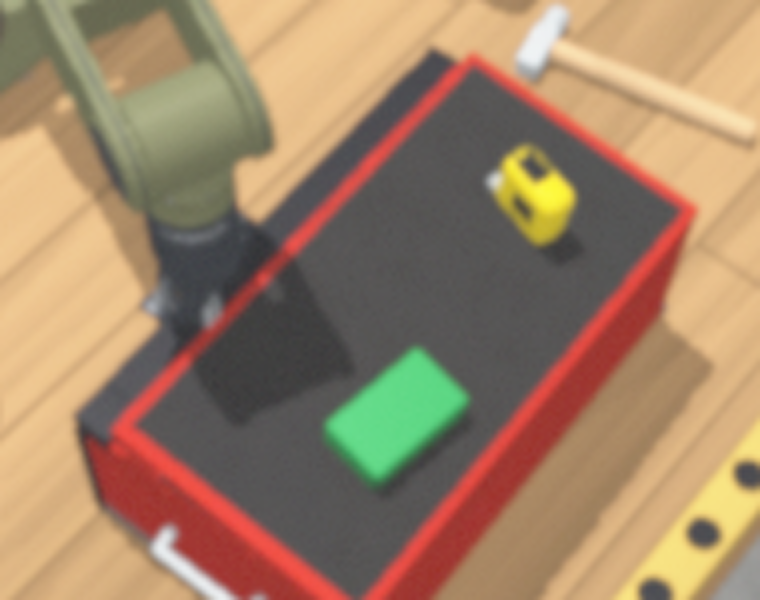

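Call:
apply_moves(
  commands=[
    [255, 0, 0, -0.0002, 0, 0, 0],
    [255, 0, 0, -0.0002, 0, 0, 0],
    [255, 0, 0, 0.003, 0, 0, 0],
    [255, -0.001, 0, 0.01, 0, 0, 0],
    [255, -0.003, 0, 0.022, 0, 0, 0],
    [255, -0.01, 0, 0.045, 0, 0, 0],
    [255, -0.025, 0, 0.08, 0, 0, 0],
    [255, -0.045, 0, 0.12, 0, 0, 0],
    [255, -0.065, 0, 0.15, 0, 0, 0],
    [255, -0.08, 0, 0.16, 0, 0, 0],
  ],
)

```text
time_s: 14.0
position: [0.4565, -0.1419, 0.348]
eef_rot: [[-0.999, -0.042, 0.004], [-0.042, 0.999, -0.004], [-0.003, -0.004, -1.0]]
ft_force: [0.0, 0.0, 0.6]
opening: 0.003
```

Call:
apply_moves(
  commands=[
    [255, -0.01, 0.02, 0.01, 0, 0, 0],
    [255, -0.02, 0.06, 0.01, 0, 0, 0],
    [255, -0.03, 0.1, 0.01, 0, 0, 0],
    [255, -0.04, 0.15, 0.01, 0, 0, 0],
    [255, -0.05, 0.2, 0.01, 0, 0, 0],
    [255, -0.06, 0.25, 0.01, 0, 0, 0],
    [255, -0.07, 0.3, 0.01, 0, 0, 0],
    [255, -0.08, 0.34, 0.01, 0, 0, 0],
    [255, -0.08, 0.36, 0.01, 0, 0, 0],
    [255, -0.08, 0.36, 0.01, 0, 0, 0],
  ],
)

```text
time_s: 15.25
position: [0.3758, 0.2187, 0.3566]
eef_rot: [[-0.999, -0.045, 0.001], [-0.045, 0.999, -0.005], [-0.001, -0.005, -1.0]]
ft_force: [0.3, -0.2, -0.3]
opening: 0.0
```

```bash
python3 - <<'E'
exec(open("o.py").read())
import cv2,numpy as np
a=ctrl.get_image("scene")[130:280,230:420,::-1]
a=(255*(a/255.)**.6).astype(np.uint8)
cv2.imwrite("pics/scene3.png",cv2.resize(a,None,fx=4,fy=4,interpolation=cv2.INTER_CUBIC))
cv2.imwrite("pics/top3.png",ctrl.get_image("top")[:,:,::-1])
E
```

```text
15.25 [0.37581 0.21875 0.35665] [ 0.25 -0.21 -0.27] [-18.96 -38.23]
```

View pics/scene3.png

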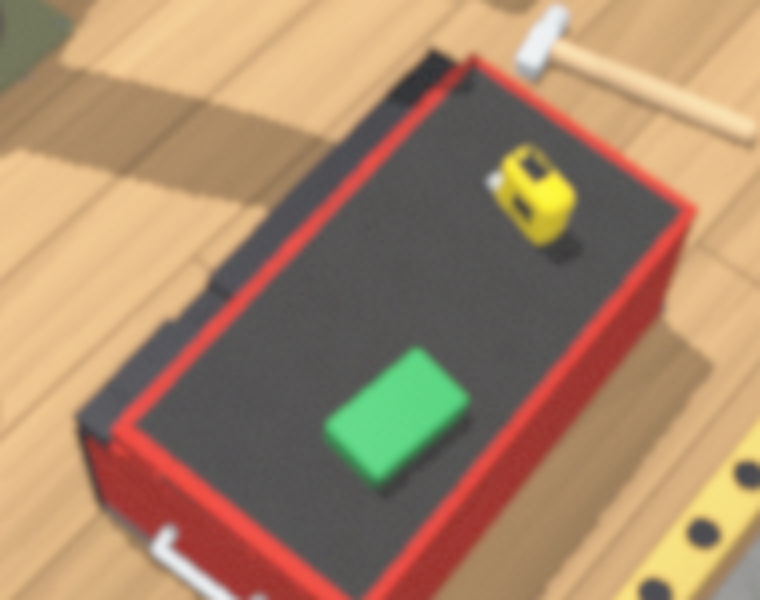

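View pics/top3.png

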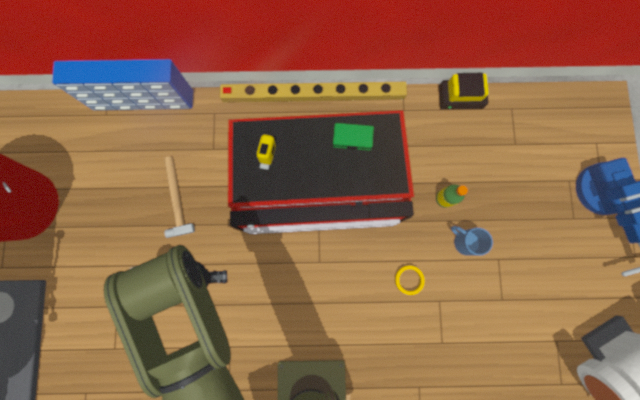

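```bash
python3 - <<'E'
from h import *
m=ctrl.camera_model("scene");T=m["camera_from_world"]
for p in ([.551,.21,.204],[.552,.21,.229]):
    q=T[:3,:3]@p+T[:3,3]; print((m["cx"]-m["fx"]*q[0]/q[2]-230)*4,(m["cy"]+m["fy"]*q[1]/q[2]-130)*4)
ctrl.close_job()
E
```

```text
466.2325969929557 64.6615431822895
468.9775163225404 48.47824377937309
the job is handed in; nothing more can be done
```

The lid is open and standing ajar, and the job is handed in with the arm clear of the chest. It took about 15 s of the 62 s allowed.

- **Finding the notch:** I ran the shut fingertips along the rail from y = 0.02. Readings taken at the end of each move showed 5–6 N pressing on the rail. At y ≈ −0.126 the force fell to 0 and the tip dropped 1.5 mm, about where the pictures showed the notch.
- **Pressing the catch:** I moved on to y ≈ −0.142, which is the notch middle measured from the pictures. I did not feel for the notch's far edge. I pressed the catch to z = 0.185, about 5 mm of travel at about 5 N, and the lid let go.
- **Taking the hand away:** I lifted straight up first, then moved forward and off to the left.

**Last checks:**
- **Lid height:** after I withdrew, the lid's front-left corner stood about 16 px higher in the enlarged scene picture than before. A full 25 mm rise predicts 16 px, so the lid is at its stop.
- **Other objects:** the tape measure and bit box rode up with the lid, and everything else looks to be where it was.
- **Wrist force:** it reads about zero.
- **Disagreement:** the two cameras differed by up to 7 mm or so on the rail's x position, so I used a middle value. I saw no sign of the finger touching the lid.

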